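# Switch the grinding-ball sorter to its other tray and let the batch run

## Robot

A 6-joint arm with a two-finger parallel gripper is mounted at the origin on the work surface. World frame = base frame: x ahead of the robot, y to its left, z up, the work surface at z = 0. Lengths are in m, angles in rad, forces in N, time in s.
With the tool pointing down it reaches from about 0.375 to 0.825 m from the base axis. Payload 5.5 kg.
Tool frame: the origin (TCP) lies midway between the tips of the shut fingers; the grasp point (between the pads) lies 19 mm behind it; z points along the fingers, y is the line along which they close (so a half turn about z gives the same grasp; the last joint's range is limited). The gripper opens to 85 mm and grips with 20 to 120 N. Pads are 22 mm wide; open, the fingers measure 114 mm over their backs; the gripper's body (76 mm by 85 mm) begins 54 mm behind the grasp point. The pads swing forward as they close: fully open they stand 13 mm farther back than shut.
Start: joints at [-1.194, 0.314, -0.047, 1.21, 0, 1.571], TCP at [0.221, -0.558, 0.231] pointing down, gripper open.
Joint ranges: [-2.67, 2.67], [-0.69, 1.73], [-1.03, 1.25], [-2.08, 2.16], [-1.42, 1.45], [-3.14, 3.14]. Speed limits (rad/s): [2.39, 2.39, 3.01, 3.14, 3.14, 3.14].

## Interface

Orientations are given as a unit quaternion [x, y, z, w].
In Python, from rig import sense, capture, sign_off gives the robot as it stands.
- The arm moves only by the tool arm_command, never from a script. Its argument "moves" is a list that holds one entry, the list of rows, each a list of 5 numbers: the shift along the tool's x, y, z in m, then the turn about the tool's z in degrees, then the closure, from 0 (fully open) to 1 (shut). In form: [[[dx, dy, dz, roll, fingers], ...]]. A call has 1 to 8 rows; each row is the pose to reach, as a shift and turn from the pose commanded when the call began, along the tool's axes at that moment; what a row does not reach only later rows make up. A row lasts 1/8 s, in which the tool goes at most 62.5 mm and 10.7 degrees, less where a joint would pass 70% of its speed; a pose out of reach is approached as far as the arm can. A call with a gripper value outside its range is refused whole. The fingers move at their own pace and stop on an object; the grip force is fixed at half the most. Time passes only in rows, so rows that repeat a pose let the fingers close. It gives the time, the measured TCP pose, the force, the opening and the grip force at its end, in the units of the state.
- sense(): the state, without advancing time (a new reading comes with each control period).
- capture(name): name is "side" or "top"; returns a dict with "color" (400x640x3 uint8, blue, green, red), "camera_matrix" (3x3 intrinsics, pixels), "R" (3x3) and "t" (3): a world point X has camera coordinates R X + t. Camera axes: x right, y down, z forward; pixel columns grow to the right and rows downward; lengths in m; the calibration is good to about 2 mm. A picture is of the moment at which its call begins. There is no depth.
- sign_off(): hands the job in; it is judged then, once.
The state is a dict: "t": time; "joints": joint angles; "qvel": joint speeds; "joint_torque": joint torques, N m; "ee_pos": TCP position; "tool_rot": TCP orientation; "force": force on the tool from outside, world axes, zero at the start; "ft_torque": the same for the moment, N m; "gripper_width": opening from 0.0 (shut) to 1.0 (fully open); "grasp_force": force on a finger pad.
Only numpy, scipy, OpenCV 4.12 (cv2) and the standard library are available. Lean on these libraries where they do the work, as an engineer would, in place of code of your own. Each camera call takes 0.05 s, during which the arm holds its last target. There are 200 camera calls.

## Task

The orange seesaw gate of the ball sorter is lying the wrong way: with a fingertip, press down its raised end so that it rocks over its pivot onto its other stop and feeds the tray on the other side. Only then push the red knob of the feed shutter sideways, either way, until the trough is open and all three white balls have run into that tray. Do not touch the balls, leave the other things on the bench where they stand, and draw back.

Things in the scene. Friction and masses are not known exactly. Their poses are not given: they have to be found in the camera images.
- sorter: the ball sorter, a fixed grey and white stand, 546 mm along its y, 228 mm high. Origin: on the bench under the middle of the seesaw's pivot. x axis: from the seesaw to the feed trough (away from the robot); y: along the seesaw to the left tray; z up. The stand has some yaw. Its aluminium feed trough, 31 mm wide, lies at y = 0 from x = 15 to 179 mm; wall tops at 141 (seesaw end) to 177 mm.
- gate (a joint): orange seesaw channel, 220 by 58 mm, pivot along the sorter's x axis 100 mm above the bench. rad: 0 level, stops at +0.26 (left end up, feeds the right, green tray) and -0.26 (right end up, feeds the left, blue tray); starts at either (settling onto it within the first second). Top-heavy (brass weight on an upright plate, 172 mm high): past level it falls to the other stop by itself and stays. 0.5 N on a pad moves it.
- pad_left (a point): middle of the top face of the yellow finger pad (44 mm along the sorter's x, 36 mm along y, 5 mm thick) at the seesaw's left end, on the robot's side: 62 mm to -x and 92 mm to +y of the pivot's middle. It moves with the seesaw: 127 mm above the bench when up, 79 mm when down. Nothing stands under it.
- pad_right (a point): the same for the yellow finger pad at the seesaw's right end (92 mm towards -y of the sorter).
- shutter (a joint): steel feed shutter that crosses the trough 75 mm to +x of the pivot line and holds the balls back. Slides level along the sorter's y. m: 0 = shut, stops at +0.042 (left) and -0.042 (right); the trough is open from about 0.026 either way. Friction about 1 N; it stays where it is left.
- knob_top (a point): middle of the top of the red knob on the shutter: an upright cylinder of 18 mm diameter, 45 mm long, from 183 to 228 mm above the bench. It moves with the shutter. Trough walls and balls around it end below 175 mm.
- tray_left (a point): middle of the floor of the left, blue catch tray (100 by 100 mm, walls 34 to 50 mm high, fixed to the sorter), 223 mm from the pivot along +y of the sorter; axes as the sorter's.
- tray_right (a point): the same for the right, green catch tray, 223 mm along -y of the sorter.
- ball0_center (a point): centre of white ceramic grinding ball 1 of 3 (22 mm diameter, about 30 g), waiting in single file in the feed trough behind the shutter.
- ball0: grinding ball 1, as above (its origin turns with it; use the centre).
- ball1_center (a point): centre of white ceramic grinding ball 2 of 3 (22 mm diameter, about 30 g), waiting in single file in the feed trough behind the shutter.
- ball1: grinding ball 2, as above (its origin turns with it; use the centre).
- ball2_center (a point): centre of white ceramic grinding ball 3 of 3 (22 mm diameter, about 30 g), waiting in single file in the feed trough behind the shutter.
- ball2: grinding ball 3, as above (its origin turns with it; use the centre).
- vial: amber glass vial, 26 mm diameter, 50 mm high, loose on the bench; to be left alone. Origin: centre of its underside.
- petri: clear shallow petri dish, 70 mm across, 14 mm high, loose on the bench; to be left alone. Origin: centre of its underside.
- reagent: amber reagent bottle, 60 mm diameter, 120 mm high, loose on the bench; to be left alone. Origin: centre of its underside.
- stain_jar: green stain jar with blue cap, 56 mm diameter, 70 mm high, loose on the bench; to be left alone. Origin: centre of its underside.
- slide_box: blue slide box, 90 by 100 by 35 mm, loose on the bench; to be left alone. Origin: centre of its underside.
- beaker: glass beaker, 70 mm across, 90 mm high, loose on the bench; to be left alone. Origin: centre of its underside.

How it is judged:
On the way, in this order (a step that is already met when the one before it is completed fails the run):
1. the seesaw gate lies at its other stop, with the feed shutter still shut (((value of joint gate above 0.2 rad and distance of pad_left from where it was at the start of the episode above 0.024 m) or (value of joint gate below -0.2 rad and distance of pad_left from where it was at the start of the episode above 0.024 m)) and value of joint shutter between -0.01 and 0.01 m), for 0.2 s.
2. the feed shutter is pushed aside, with the seesaw gate still on its new side (((value of joint gate above 0.2 rad and distance of pad_left from where it was at the start of the episode above 0.024 m) or (value of joint gate below -0.2 rad and distance of pad_left from where it was at the start of the episode above 0.024 m)) and (value of joint shutter above 0.022 m or value of joint shutter below -0.022 m)), for 0.1 s.
At the end, for the whole second after the job is handed in: The seesaw lies at the other stop than the one it first rested on (beyond 0.2 rad), the shutter is at least 22 mm aside, and all three balls lie within the walls of the tray on its new low side (centres under 30 mm above its floor) ((((value of joint gate above 0.2 rad and distance of pad_left from where it was at the start of the episode above 0.024 m) and (value of joint shutter above 0.022 m or value of joint shutter below -0.022 m) and z of each of ball0_center, ball1_center, ball2_center in the frame of tray_right below 0.03 m and y of ball0_center in the frame of tray_right between -0.05 and 0.05 m and x of ball0_center in the frame of tray_right between -0.05 and 0.05 m and y of ball1_center in the frame of tray_right between -0.05 and 0.05 m and x of ball1_center in the frame of tray_right between -0.05 and 0.05 m and y of ball2_center in the frame of tray_right between -0.05 and 0.05 m and x of ball2_center in the frame of tray_right between -0.05 and 0.05 m) or ((value of joint gate below -0.2 rad and distance of pad_left from where it was at the start of the episode above 0.024 m) and (value of joint shutter above 0.022 m or value of joint shutter below -0.022 m) and z of each of ball0_center, ball1_center, ball2_center in the frame of tray_left below 0.03 m and y of ball0_center in the frame of tray_left between -0.05 and 0.05 m and x of ball0_center in the frame of tray_left between -0.05 and 0.05 m and y of ball1_center in the frame of tray_left between -0.05 and 0.05 m and x of ball1_center in the frame of tray_left between -0.05 and 0.05 m and y of ball2_center in the frame of tray_left between -0.05 and 0.05 m and x of ball2_center in the frame of tray_left between -0.05 and 0.05 m))); the robot touches nothing.
It fails at once if the robot touches a ball (contact force between any of the arm, the fingers and ball0 above 0.2 N or contact force between any of the arm, the fingers and ball1 above 0.2 N or contact force between any of the arm, the fingers and ball2 above 0.2 N).
It fails at once if a ball is lifted above the sorter (height (world z) of any of ball0_center, ball1_center, ball2_center above 0.2 m).
It fails at once if a bystander is moved more than 20 mm or tipped over (distance of any of vial, petri, reagent, stain_jar, slide_box, beaker from where it was at the start of the episode above 0.02 m or angle between any of vial, petri, reagent, stain_jar, slide_box, beaker's own z axis and vertical above 0.4 rad).
It fails at once if the shutter is opened while the seesaw still lies on its first side ((value of joint shutter above 0.022 m or value of joint shutter below -0.022 m) and distance of pad_left from where it was at the start of the episode below 0.0235 m).
It also fails if it takes over 48 s, if anything falls off the work surface, if the arm or the gripper's body presses on something with over 40 N, if the wrist force passes 120 N, or if a joint passes its speed limit or range.

## Working session

There is one attempt and no reset: what is moved stays moved. The work goes in short steps, Python scripts to look and compute and a tool call to move; the robot and the scene stay as the last step left them, time stands still between calls to the robot, and variables do not carry over. Pictures are saved under pics/ and viewed, at most 10 in all, crops included, and the job is handed in when it is done.

Besides the shell and the picture viewer there is one more tool, called as name([rows], argument=value, ...), one row to a line, values as JSON. arm_command: Moves the arm, as the interface text tells. Its arguments: {"type":"object","properties":{"moves":{"type":"array","items":{"type":"array","items":{"type":"array","items":{"type":"number"}}}}},"required":["moves"]}

```bash
mkdir -p pics; python3 - <<'E'
from rig import sense,capture
import cv2,pickle
d={}
for n in("side","top"):
    c=capture(n);d[n]=c;cv2.imwrite(f"pics/{n}0.png",c["color"]);print(n,c["camera_matrix"],c["R"],c["t"])
pickle.dump(d,open("c0.pkl","wb"))
s=sense();print(s["t"],s["ee_pos"],s["tool_rot"],s["gripper_width"])
E
```

```text
side [[414.10336572   0.         320.04215476]
 [  0.         414.10336572 203.0713543 ]
 [  0.           0.           1.        ]] [[-7.87077723e-01 -6.16853717e-01 -3.86511200e-04]
 [-4.53066387e-01  5.78517417e-01 -6.78268713e-01]
 [ 4.18616180e-01 -5.33675079e-01 -7.34813857e-01]] [0.47694818 0.35629305 1.20528573]
top [[450.8208681    0.         321.24631478]
 [  0.         450.8208681  202.164415  ]
 [  0.           0.           1.        ]] [[ 0.02546634 -0.99952936 -0.01710358]
 [-0.98785436 -0.02253815 -0.15373938]
 [ 0.15328154  0.02081103 -0.9879634 ]] [0.01389341 0.61803535 1.41531899]
0.1 [ 0.22057702 -0.55741897  0.23051651] [ 9.82301810e-01  1.87303369e-01 -1.65601873e-04 -7.58582745e-04] 1.0007647933556139
```

View pics/side0.png

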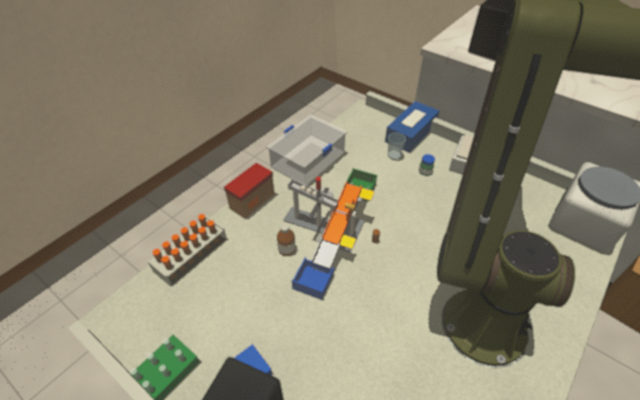

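View pics/top0.png

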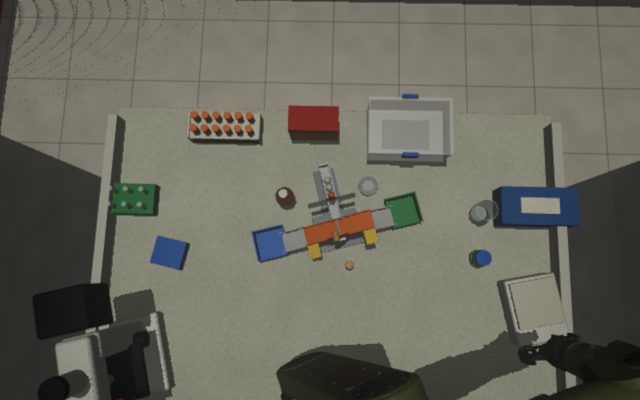

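The side view shows the pads at about (348,242) and (367,194) and the knob at (318,182). The top view shows the pads at (315,253) and (370,238) and the knob at (331,195). I'll enlarge both.

```bash
python3 - <<'E'
import cv2,pickle,numpy as np
d=pickle.load(open("c0.pkl","rb"))
a=cv2.resize(d["side"]["color"][160:300,280:390],None,fx=4,fy=4,interpolation=2)
b=cv2.resize(d["top"]["color"][155:275,240:430],None,fx=4,fy=4,interpolation=2)
cv2.imwrite("pics/a.png",a);cv2.imwrite("pics/b.png",b)
E
```

```text
(no output)
```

View pics/a.png

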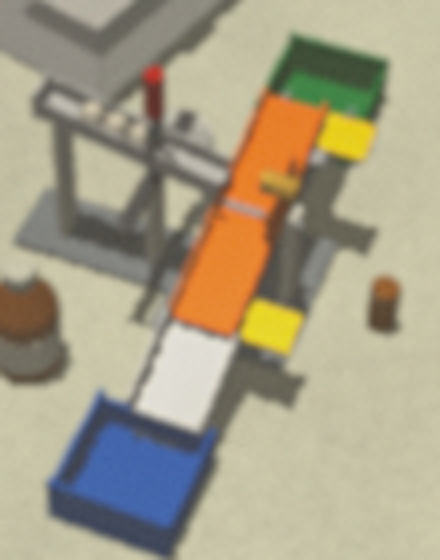

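View pics/b.png

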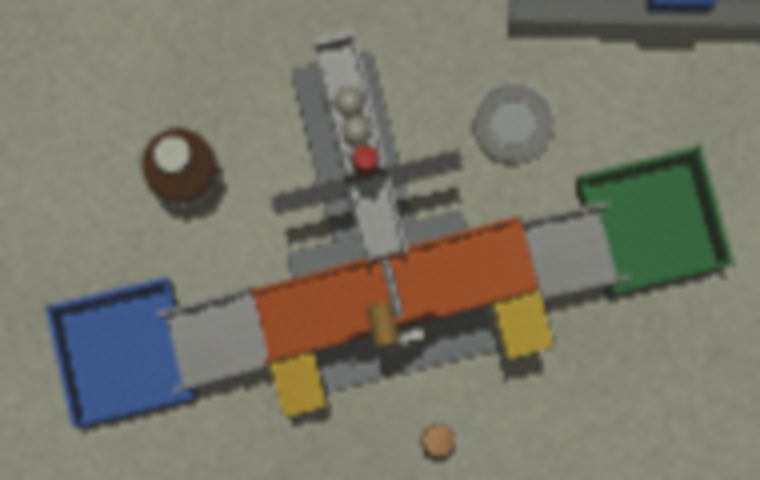

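The crops give these full-image pixels:

| Point | Side | Top |
|---|---|---|
| pad_left | (348.2, 241.7) | (314.7, 251.2) |
| pad_right | (366.7, 194.2) | (371, 236.2) |
| knob top | (318.2, 178.5) | (331.5, 193.8) |

The balls sit behind the knob, and the petri dish, reagent bottle and vial stand nearby.

```bash
cat >h.py <<'E'
import cv2,pickle,numpy as np
def tri(c,ps,pt):
    P=[c[n]["camera_matrix"]@np.c_[c[n]["R"],c[n]["t"]] for n in("side","top")]
    X=cv2.triangulatePoints(P[0],P[1],np.float64(ps),np.float64(pt));X=(X[:3]/X[3])[:,0]
    e=[((p@np.r_[X,1])[:2]/(p@np.r_[X,1])[2]-q).round(1) for p,q in zip(P,(ps,pt))]
    return X,e
def proj(c,n,X):
    q=c[n]["camera_matrix"]@(c[n]["R"]@np.float64(X)+np.ravel(c[n]["t"]));return (q[:2]/q[2]).round(1)
E
python3 - <<'E'
from h import *
from scipy.spatial.transform import Rotation as R
from rig import sense
d=pickle.load(open("c0.pkl","rb"))
r={}
for n,a,b in [("pl",(348.2,241.7),(314.7,251.2)),("pr",(366.7,194.2),(371,236.2)),("knob",(318.2,178.5),(331.5,193.8))]:
    r[n],e=tri(d,a,b);print(n,r[n].round(4),e)
v=r["pl"]-r["pr"];L=np.hypot(*v[:2]);yaw=np.arctan2(-v[0],v[1]);print("L",L,"yaw",np.degrees(yaw))
M=R.from_euler("z",yaw).as_matrix()
o=((r["pl"]+r["pr"])/2+M@[.062,0,0])
print("origin",o.round(4))
print("knob in sorter",(M.T@(r["knob"]-o)).round(4))
s=sense();T=R.from_quat(s["tool_rot"]).as_matrix();print(T.round(3), s["joints"])
E
```

```text
pl [0.4573 0.0447 0.0769] [array([-0., -0.]), array([0., 0.])]
pr [ 0.505  -0.1262  0.1243] [array([0.1, 0. ]), array([-0. , -0.1])]
knob [ 0.6152 -0.0034  0.225 ] [array([0.2, 0. ]), array([-0.1, -0.1])]
L 0.1774138918803401 yaw 15.589047006422524
origin [ 0.5408 -0.0241  0.1006]
knob in sorter [ 0.0772 -0.      0.1244]
[[ 0.93   0.368 -0.001]
 [ 0.368 -0.93   0.001]
 [-0.    -0.002 -1.   ]] [-1.19396977e+00  3.14161502e-01 -4.79803837e-02  1.21020679e+00
 -4.11811134e-05  1.57079038e+00]
```

The pads read 177 mm apart (expected 178 mm at tilt) at z 77 and 124 mm. The knob comes out at (77, 0) in sorter axes, against 75 mm in the text, so the measurements agree. The right end is up, so I'll go above pad_right with the fingers shut and the roll aligned.

arm_command([
  [[0.05,-0.035,0.0,1,1],[0.1,-0.07,0.0,2,1],[0.155,-0.107,0.005,3,1],[0.205,-0.142,0.01,4,1],[0.255,-0.177,0.015,5,1],[0.305,-0.211,0.02,6,1],[0.36,-0.249,0.025,6,1],[0.42,-0.291,0.03,6,1]],
])

```text
t: 1.1
ee_pos: [0.4964, -0.1438, 0.202]
tool_rot: [0.991, 0.136, -0.0, 0.0]
force: [1.1, -0.7, -0.2]
gripper_width: -0.003
grasp_force: 0.0
```

arm_command([
  [[0,0,0,0,1],[0,0,0,0,1]],
])

```text
t: 1.35
ee_pos: [0.4953, -0.1455, 0.202]
tool_rot: [0.991, 0.136, -0.001, 0.0]
force: [-1.0, 0.7, 0.8]
gripper_width: 0.005
grasp_force: 0.0
```

```bash
cat >look.py <<'E'
import sys
from h import *
from rig import sense,capture
from scipy.spatial.transform import Rotation as R
d={n:capture(n) for n in("side","top")};pickle.dump(d,open("c.pkl","wb"))
a=cv2.resize(d["side"]["color"][140:300,270:400],None,fx=3,fy=3,interpolation=2)
b=cv2.resize(d["top"]["color"][140:300,250:400],None,fx=3,fy=3,interpolation=2)
cv2.imwrite(sys.argv[1],np.hstack([a,b]))
s=sense();T=R.from_quat(s["tool_rot"]).as_matrix()
print(s["t"],s["ee_pos"].round(4) if hasattr(s["ee_pos"],"round") else s["ee_pos"],s["force"],s["gripper_width"]);print(T.round(3))
for l,p in (("padR press",(.5045,-.1318,.09)),("knob",(.6152,-.0034,.2))): print(l,(T.T@(np.array(p)-s["ee_pos"])).round(4))
E
python3 look.py pics/c1.png
```

```text
1.45 [ 0.4951 -0.1466  0.2023] [-0.23762416 -0.58992455  0.59991019] -0.0029613028233920493
[[ 0.964  0.267 -0.   ]
 [ 0.267 -0.964 -0.   ]
 [-0.001  0.    -1.   ]]
padR press [ 0.0131 -0.0117  0.1123]
knob [ 0.154  -0.1059  0.0022]
```

View pics/c1.png

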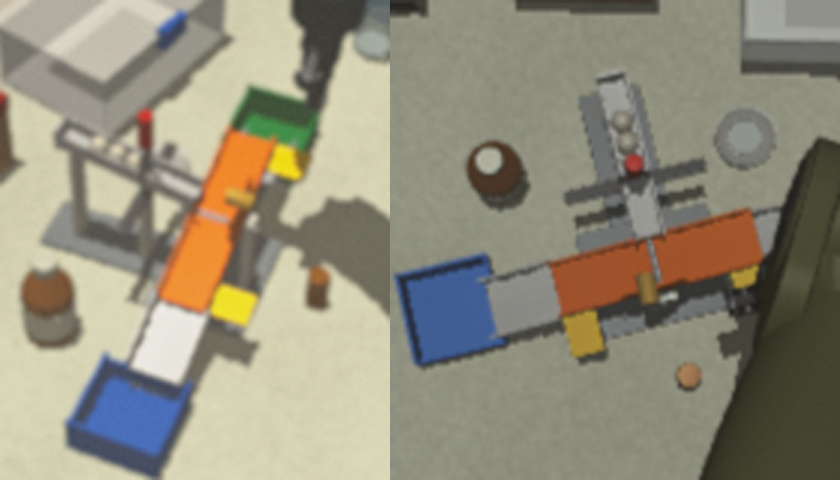

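Side view: the fingertips are at crop (313,85), just above and a little outside pad_right at (288,160). Correct the offset and press.

arm_command([
  [[0.013,-0.012,0.03,0,1],[0.013,-0.012,0.05,0,1],[0.013,-0.012,0.06,0,1],[0.013,-0.012,0.06,0,1]],
])

```text
t: 1.95
ee_pos: [0.5043, -0.1314, 0.1421]
tool_rot: [0.991, 0.135, -0.001, -0.0]
force: [-1.0, -0.0, 0.9]
gripper_width: 0.002
grasp_force: 0.0
```

On target, so press gently.

arm_command([
  [[0,0,0.012,0,1],[0,0,0.022,0,1],[0,0,0.032,0,1],[0,0,0.042,0,1],[0,0,0.05,0,1],[0,0,0.056,0,1],[0,0,0.056,0,1]],
])

```text
t: 2.82
ee_pos: [0.5047, -0.1304, 0.0858]
tool_rot: [0.991, 0.136, -0.0, -0.0]
force: [0.5, 0.1, 0.2]
gripper_width: 0.0
grasp_force: 0.0
```

arm_command([
  [[0,0,-0.04,0,1],[0,0,-0.09,0,1],[0,0,-0.13,0,1],[0,0,-0.15,0,1],[0,0,-0.15,0,1]],
])

```text
t: 3.45
ee_pos: [0.5064, -0.1309, 0.2383]
tool_rot: [0.991, 0.136, 0.002, 0.001]
force: [-0.0, 0.3, -0.6]
gripper_width: 0.002
grasp_force: 0.0
```

```bash
python3 look.py pics/c2.png
```

```text
3.55 [ 0.5048 -0.1305  0.2358] [ 0.22305567  0.13676507 -1.47663032] -0.0006344512385744506
[[ 0.963  0.269 -0.   ]
 [ 0.269 -0.963  0.   ]
 [-0.    -0.    -1.   ]]
padR press [-0.0006  0.0012  0.1458]
knob [ 0.1405 -0.0928  0.0357]
```

View pics/c2.png

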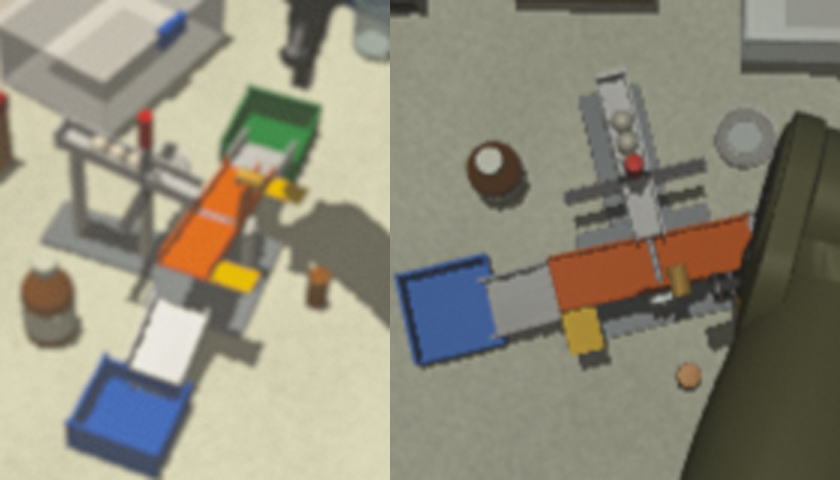

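The gate has rocked over: its left end is up and it now feeds the green tray. The shutter knob has not moved, at side crop (145,118). Now go to the right of the knob and down.

arm_command([
  [[0.05,-0.016,0,0,1],[0.1,-0.032,0,0,1],[0.14,-0.045,0,0,1],[0.14,-0.045,0.01,0,1],[0.14,-0.045,0.025,0,1],[0.14,-0.045,0.036,0,1],[0.14,-0.045,0.036,0,1]],
])

```text
t: 4.42
ee_pos: [0.6261, -0.0502, 0.1989]
tool_rot: [0.991, 0.135, -0.001, -0.0]
force: [-0.0, -0.2, 0.3]
gripper_width: -0.007
grasp_force: 0.0
```

```bash
python3 look.py pics/c3.png
```

```text
4.525 [ 0.6274 -0.0501  0.2006] [-0.07783356  0.00704882 -0.10422399] 0.003420056195088077
[[ 0.963  0.268  0.   ]
 [ 0.268 -0.963 -0.   ]
 [ 0.     0.    -1.   ]]
padR press [-0.1403  0.0457  0.1106]
knob [ 0.0008 -0.0483  0.0006]
```

View pics/c3.png

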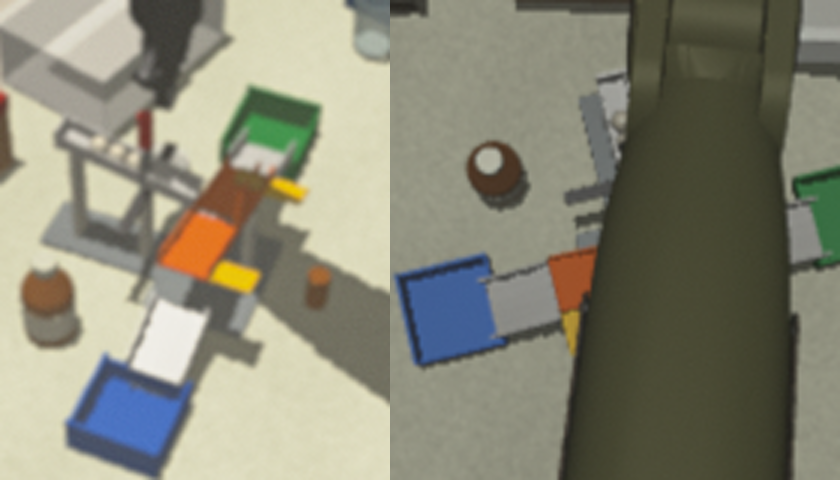

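The fingertips stand at side crop (163,100), to the right of the knob at (145,120) and level with it. Push toward the left.

arm_command([
  [[0,-0.012,0,0,1],[0,-0.022,0,0,1],[0,-0.032,0,0,1],[0,-0.042,0,0,1],[0,-0.05,0,0,1],[0,-0.056,0,0,1],[0,-0.06,0,0,1],[0,-0.06,0,0,1]],
])

```text
t: 5.52
ee_pos: [0.6114, 0.0085, 0.2002]
tool_rot: [0.991, 0.136, -0.0, -0.0]
force: [0.1, -1.6, -0.3]
gripper_width: -0.0
grasp_force: 0.0
```

arm_command([
  [[0,0.015,0,0,1],[0,0.025,-0.01,0,1],[0,0.05,-0.06,0,1],[0,0.1,-0.08,0,1],[0,0.15,-0.08,0,1],[0,0.2,-0.08,0,1],[0,0.25,-0.08,0,1],[0,0.28,-0.08,0,1]],
])

```text
t: 6.52
ee_pos: [0.6868, -0.2654, 0.2805]
tool_rot: [0.991, 0.134, 0.0, 0.0]
force: [0.7, 0.4, -0.5]
gripper_width: 0.002
grasp_force: 0.0
```

arm_command([
  [[0,0,0,0,1],[0,0,0,0,1],[0,0,0,0,1],[0,0,0,0,1],[0,0,0,0,1],[0,0,0,0,1],[0,0,0,0,1],[0,0,0,0,1]],
])

```text
t: 7.52
ee_pos: [0.6869, -0.2615, 0.2803]
tool_rot: [0.991, 0.136, 0.0, -0.0]
force: [-0.0, 0.4, 0.2]
gripper_width: 0.002
grasp_force: 0.0
```

```bash
python3 look.py pics/c4.png
```

```text
7.625 [ 0.6869 -0.2615  0.2803] [-0.38916445 -1.11029619 -0.31503671] -0.00021361342021999457
[[ 0.963  0.269 -0.   ]
 [ 0.269 -0.963  0.   ]
 [-0.    -0.    -1.   ]]
padR press [-0.1408 -0.174   0.1903]
knob [ 0.0003 -0.2679  0.0803]
```

View pics/c4.png

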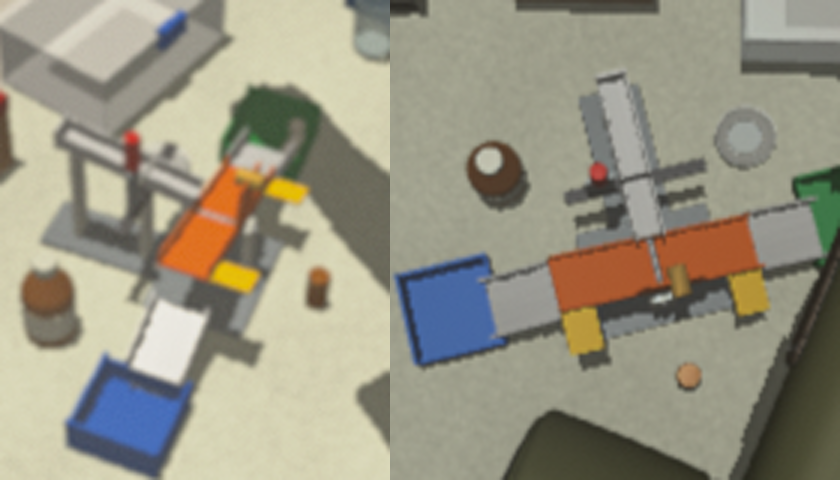

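The shutter is open (top crop knob at (598,172), formerly (634,163)) and the trough is empty. The arm shades the green tray, so I'll draw farther back and check it.

arm_command([
  [[0,0.04,-0.02,0,1],[-0.03,0.08,-0.04,0,1],[-0.07,0.12,-0.04,0,1],[-0.11,0.15,-0.04,0,1],[-0.16,0.17,-0.04,0,1],[-0.21,0.19,-0.04,0,1],[-0.21,0.19,-0.04,0,1],[-0.21,0.19,-0.04,0,1]],
])

```text
t: 8.62
ee_pos: [0.5357, -0.5011, 0.3205]
tool_rot: [0.991, 0.135, 0.0, -0.0]
force: [1.1, 0.9, 0.0]
gripper_width: -0.001
grasp_force: 0.0
```

```bash
python3 look.py pics/x.png; python3 - <<'E'
from h import *
d=pickle.load(open("c.pkl","rb"))
a=cv2.resize(d["side"]["color"][155:215,320:400],None,fx=5,fy=5,interpolation=2)
b=cv2.resize(d["top"]["color"][180:240,360:440],None,fx=5,fy=5,interpolation=2)
cv2.imwrite("pics/c5.png",np.hstack([a,b]))
E
```

```text
8.725 [ 0.5367 -0.5002  0.3203] [ 0.14959475  0.89727638 -0.25132   ] 0.00048765796653947146
[[ 0.963  0.27   0.   ]
 [ 0.27  -0.963  0.   ]
 [ 0.    -0.    -1.   ]]
padR press [ 0.0684 -0.3633  0.2304]
knob [ 0.2097 -0.4571  0.1204]
```

View pics/c5.png

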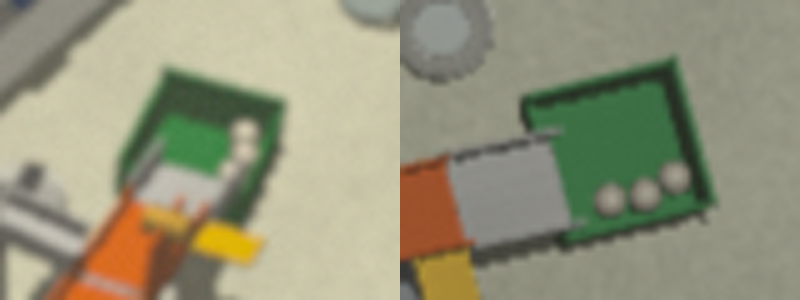

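All three balls lie on the green tray's floor, at crop (610,200), (645,193) and (676,178), inside its walls. I'll let them settle and hand in.

arm_command([
  [[0,0,0,0,1],[0,0,0,0,1],[0,0,0,0,1],[0,0,0,0,1],[0,0,0,0,1],[0,0,0,0,1],[0,0,0,0,1],[0,0,0,0,1]],
])

```text
t: 9.72
ee_pos: [0.5357, -0.501, 0.3204]
tool_rot: [0.991, 0.136, 0.0, 0.0]
force: [-0.4, -0.5, 0.3]
gripper_width: -0.003
grasp_force: 0.0
```

```bash
python3 -c "
from rig import sign_off
print(sign_off())"
```

```text
the job is handed in; nothing more can be done
None
```

I rocked the seesaw onto its other stop, then pushed the shutter open to the left; the last picture shows all three balls in the green tray, and I drew the arm back and handed the job in at about 9.7 s (no verdict was returned).

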